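Clamp a printed case in the sliding-stop jig

ROBOT

A 7-joint arm with a two-finger parallel gripper is mounted at the origin on the work surface. World frame = base frame: x ahead of the robot, y to its left, z up, the work surface at z = 0. Lengths are in m, angles in rad, forces in N, time in s.
With the tool pointing down it reaches from about 0.4 to 0.875 m from the base axis. Payload 19.3 kg.
Tool frame: the origin (TCP) lies at the very end of the fingers, on their centre line; the grasp point (between the pads) lies bot.pinch_z behind it (bot.pinch_z is the distance from the TCP to the grasp point, in m); z points along the fingers, y is the line along which they close (so a half turn about z gives the same grasp; the last joint's range is limited). The gripper opens to 85 mm and grips with 20 to 120 N. Pads are 22 mm wide; open, the fingers measure 114 mm over their backs; the gripper's body (76 mm by 85 mm) begins 54 mm behind the grasp point. The pads swing forward as they close: fully open they stand 13 mm farther back than shut.
Start: joints at [-0.07, 0.521, -0.036, 1.599, 0.021, 1.021, -0.113], TCP at [0.625, -0, 0.231] pointing down, gripper open.
Joint ranges: [-2.91, 2.91], [-0.3, 2.13], [-1.5, 1.42], [0.17, 2.43], [-1.26, 4.41], [0.16, 1.93], [-2.52, 2.52]. Speed limits (rad/s): [1.89, 1.89, 2.39, 2.39, 3.01, 3.01, 3.01].

INTERFACE

Orientations are given as [roll, pitch, yaw] about the fixed x, y, z axes, in that order (R = Rz(yaw) Ry(pitch) Rx(roll)).
In Python, from workcell import bot, grab_frame, ticket gives the robot as it stands.
- The arm moves only by the tool arm_command, never from a script. Its argument "commands" is a list of rows, each a list of 3 entries, a list of its own where there are three numbers: the shift along the world's x, y, z in mm, then the turn about the world's z in rad, then the gripper command: -1 is fully open, 1 is shut, values between are in proportion. In form: [[[tx, ty, tz], roll, fingers], ...]. A call has 1 to 20 rows; each row shifts and turns the commanded pose from where the row before left it; what a row does not reach is not made up. A row lasts 1/10 s, in which the tool goes at most 50 mm and 8.59 degrees, less where a joint would pass 70% of its speed; a pose out of reach is approached as far as the arm can. A call with a gripper value outside its range is refused whole. The fingers move at their own pace and stop on an object; "newtons" is the grip in N (left out, the last holds). Time passes only in rows, so rows that do not move let the fingers close. It gives the time, the measured TCP pose, the force, the opening and the grip force at its end, in the units of the state.
- bot.observe(): the state, without advancing time (a new reading comes with each control period).
- grab_frame(name): name is "scene" or "side" or "wrist"; returns a dict with "image" (420x560x3 uint8, red, green, blue), "vertical_fov" (degrees; the focal length in pixels is half the picture's height over the tangent of half this angle, whatever the lens; pixels are square), "cx", "cy" (the principal point, pixels), "R" (3x3) and "t" (3): a world point X has camera coordinates R X + t. Camera axes: x right, y down, z forward; pixel columns grow to the right and rows downward; lengths in m; the calibration is good to about 2 mm. The wrist camera is an equidistant fisheye: a pixel r from the principal point sees the ray r / f radians off the axis. A picture is of the moment at which its call begins. There is no depth.
- ticket.job_done(): hands the job in; it is judged then, once.
The state is a dict: "clock": time; "qpos": joint angles; "qd": joint speeds; "joint_efforts": joint torques, N m; "position": TCP position; "tool_rot": TCP orientation; "force": force on the tool from outside, world axes, zero at the start; "moment": the same for the moment, N m; "grip_width": finger opening in m; "finger_force": force on a finger pad.
Only numpy, scipy, OpenCV 4.12 (cv2) and the standard library are available. Lean on these libraries where they do the work, as an engineer would, in place of code of your own. Each camera call takes 0.05 s, during which the arm holds its last target. There are 200 camera calls.

TASK

Lift the black plastic case out of its bay in the plywood rack, up over the front rail, set it down on its flat underside on the cart top and let go, then take it again by its two ends and lay it flat and lengthwise in the channel of the aluminium clamping jig, never dropping it. Next slide the jig's carriage along until the case is snug between it and the fixed stop, turn the clamp knob on the carriage clockwise until it is fully tight, and let go. Leave the other things where they are.

Things in the scene. Friction and masses are not known exactly. Their poses are not given: they have to be found in the camera images.
- case_center (a point): Centre (half-way up) of the loose black plastic case, 140 g: 66 mm long (its y), 40 wide (x), 32 high (z, up). Ends flat, upright. Long sides upright only for the lower 24 mm, then sloping in at 30 degrees to a 13 mm ridge, too slanted to grip. Grey seam, vent slots. Stands in one of the rack's three bays, its length across the bay. Either end may face the fixed stop.
- rack: Fixed plywood rack 150 mm deep (x), 264 wide (y); origin at the centre of its underside, front at -x. Board top 50 mm up. Bays centred at y -84, 0, +84 mm, 78 wide between dividers 36 mm above the board. Front rail (x -75 to -69) 22 mm above the board, back wall (from x +67) 60. In the bay the case can be gripped only across its width, from above: no finger room at its ends.
- jig: Fixed aluminium jig; origin at its underside, z up, channel along y. Base 90 mm wide, y -145 to +115; channel floor 12 mm up. Channel 48 mm wide between 6 mm fences, tops 38 mm up. Fixed steel stop at the -y end: face at y = -125, top 60 mm up. No finger room between case and fences: there hold the case by its ends (66 mm apart), fingers in line with the channel.
- seat (a point): Where the case's centre is when it lies in the channel home against the fixed stop: jig frame (0, -92, 28) mm. Axes as the jig's: y along the channel, away from the fixed stop.
- carriage (a joint): Travel of the steel carriage along the channel, m: 0 = fully open (its face 170 mm from the fixed stop), grows towards the stop; about 0.104 when the case is clamped. Starts at 0 to 0.03. Slides with about 3 N of drag while the knob is loose; held fast when it is tight.
- carriage_face (a point): Point on the carriage's pushing face (towards the fixed stop), on the channel's centre line, 28 mm above the cart top. The carriage is 60 mm long along the channel, 74 mm wide, its top 60 mm above the cart top; it rides on the fences. The knob's axis stands 35 mm behind this face.
- clamp_knob (a joint): Turn of the clamp knob, rad, growing clockwise seen from above: 0 = loose, begins to bite at about 0.9, fully tight at its end stop 1.5. Starts at 0 to 0.3. Turns against 0.2 N m, 0.25 when tight; stays where it is left. May be turned in one grasp or more; the carriage may be pulled along by it.
- knob_grip (a point): Grip of the clamp knob, on its upright axis, 86 mm above the cart top. The grip is an upright black bar 50 mm long (this frame's x, turns with the knob), 14 mm thick (y), 70 to 96 mm above the cart top, over the carriage's top at 60. Pinch it across its 14 mm. At knob value 0 the bar lies across the channel (jig's x).
- jar_center (a point): Bystander in a rack bay: closed glass jar, 48 mm across, 62 mm high; its centre.
- boat_center (a point): Bystander in a rack bay: small black plastic boat model with cabin and funnel, 60 x 31 x 48 mm; its centre.
- clip_center (a point): Bystander on the cart top: aluminium bed clip, 60 x 22 x 18 mm; its centre.
- driver_grip (a point): Bystander on the cart top: stainless screwdriver 160 mm long, lying; middle of its handle.
- glue_center (a point): Bystander on the cart top: white bottle 44 mm across, 130 mm high; its centre.
There are look-alikes about, which are no part of the job. What is shaped like the part that bears case_center but blue, pink or red is not meant.

How it is judged:
On the way, in this order (a step that is already met when the one before it is completed fails the run):
1. the case has been set down on its underside on the cart top and let go (height (world z) of case_center below 0.021 m and angle between case_center's own z axis and vertical below 0.1 rad and contact force between the fingers and case below 0.1 N), for 0.1 s.
2. the case lies flat and lengthwise in the jig's channel, between the fixed stop and the carriage, let go (x of case_center in the frame of seat between -0.007 and 0.007 m and z of case_center in the frame of seat between -0.004 and 0.004 m and angle between case_center's own z axis and vertical below 0.1 rad and angle between the y axis of case_center and the y axis of seat, either way round below 0.2 rad and y of case_center in the frame of seat between -0.004 and 0.1 m and contact force between the fingers and case below 0.1 N), for 0.2 s.
3. the carriage has been slid up and the case is snug between it and the fixed stop (x of case_center in the frame of seat between -0.007 and 0.007 m and z of case_center in the frame of seat between -0.004 and 0.004 m and angle between case_center's own z axis and vertical below 0.1 rad and angle between the y axis of case_center and the y axis of seat, either way round below 0.2 rad and y of case_center in the frame of seat between -0.004 and 0.005 m and value of joint carriage above 0.0995 m), for 0.2 s.
At the end, for the whole second after the job is handed in: The case lies flat and lengthwise in the channel (7 mm of its centre line, 4 mm of the floor), within 5 mm of the fixed stop, the carriage up against it (0.0995 or more: at most about 4.5 mm of play in all), the clamp knob past 1.25 rad, everything at rest (all of step 3 and value of joint clamp_knob above 1.25 rad and linear speed of case below 0.02 m/s and velocity of joint carriage below 0.01 m/s); the robot touches nothing.
It fails at once if the case is dropped or thrown (moves faster than 0.6 m/s with no finger on it) (linear speed of case above 0.6 m/s and contact force between the fingers and case below 0.05 N).
It fails at once if a neighbour in the rack (jar or boat), the clip, the screwdriver or the bottle is moved by more than 40 mm (distance of any of jar_center, boat_center, clip_center, driver_grip, glue_center from where it was at the start of the episode above 0.04 m).
It also fails if it takes over 64 s, if anything falls off the work surface, if the arm or the gripper's body presses on something with over 40 N, if the wrist force passes 120 N, or if a joint passes its speed limit or range.

## Working session

There is one attempt and no reset: what is moved stays moved. The work goes in short steps, Python scripts to look and compute and a tool call to move; the robot and the scene stay as the last step left them, time stands still between calls to the robot, and variables do not carry over. Pictures are saved under pics/ and viewed, at most 13 in all, crops included, and the job is handed in when it is done.

Besides the shell and the picture viewer there is one more tool, called after "Request:" by a JSON object that holds its "method" and its "body", one argument or row to a line. arm_command: Moves the arm, as the interface text tells. Its arguments: {"type":"object","properties":{"commands":{"type":"array"},"newtons":{"type":"number"}},"required":["commands"]}

```bash
mkdir -p pics; ls; cat > h.py <<'E'
import numpy as np, cv2, json
from workcell import bot, grab_frame, ticket
def snap(name, fn):
    d=grab_frame(name); cv2.imwrite('pics/'+fn+'.png', d['image'][:,:,::-1]); 
    np.save('pics/'+fn+'.npy', d, allow_pickle=True); return d
def load(fn): return np.load('pics/'+fn+'.npy',allow_pickle=True).item()
def ray(d,u,v,fish=False):
    f=210/np.tan(np.radians(d['vertical_fov'])/2); x,y=u-d['cx'],v-d['cy']
    if fish:
        r=np.hypot(x,y)+1e-12; a=r/f; c=np.array([np.sin(a)*x/r,np.sin(a)*y/r,np.cos(a)])
    else: c=np.array([x/f,y/f,1])
    R=np.array(d['R']); return -R.T@np.array(d['t']), R.T@c
def onz(d,u,v,z,fish=False):
    o,r=ray(d,u,v,fish); return o+r*(z-o[2])/r[2]
def proj(d,X,fish=False):
    f=210/np.tan(np.radians(d['vertical_fov'])/2); c=np.array(d['R'])@np.array(X)+np.array(d['t'])
    if fish:
        h=np.hypot(c[0],c[1])+1e-12; a=np.arctan2(h,c[2]); return np.array([d['cx']+f*a*c[0]/h,d['cy']+f*a*c[1]/h])
    return np.array([d['cx']+f*c[0]/c[2],d['cy']+f*c[1]/c[2]])
E
python3 - <<'E'
from h import *
ims=[]
for n in ['scene','side','wrist']:
    d=snap(n,n+'0'); print(n,d['vertical_fov'],d['cx'],d['cy'],'campos',np.round(-np.array(d['R']).T@d['t'],3))
print(bot.pinch_z, bot.observe())
E
```

```text
pics
scene 54.94526330809321 281.1389428594493 212.46867456350157 campos [1.221 0.489 0.989]
side 45.98014328841078 282.86913686752854 215.9717643200667 campos [-0.048  0.758  0.747]
wrist 65.70646984690485 279.66757216838795 210.36715965635466 campos [0.626 0.078 0.375]
0.0187 {'clock': 0.15, 'qpos': array([-0.07024893,  0.52186057, -0.03633291,  1.59983475,  0.02120958,
        1.02108411, -0.11280359]), 'qd': array([ 1.13817175e-03, -3.91109100e-04, -1.39001742e-03, -5.29351055e-05,
        4.90735643e-04, -1.79506291e-03, -1.28196167e-04]), 'joint_efforts': array([ 4.00798544e-04, -9.27376485e+01,  1.98035471e+00, -3.70049715e+01,
        1.79930578e-02,  6.46477114e-03, -1.41420460e-05]), 'position': array([6.24772850e-01, 3.83498121e-06, 2.30883337e-01]), 'tool_rot': array([-3.14079315e+00,  5.72433670e-05,  1.57083837e+00]), 'force': array([-0.52838641,  0.17040122, -0.88419671]), 'moment': array([ 0.03900889, -0.01747682, -0.0164566 ]), 'finger_force': 0.0, 'grip_width': 0.0855599379559394}
```

View pics/scene0.png

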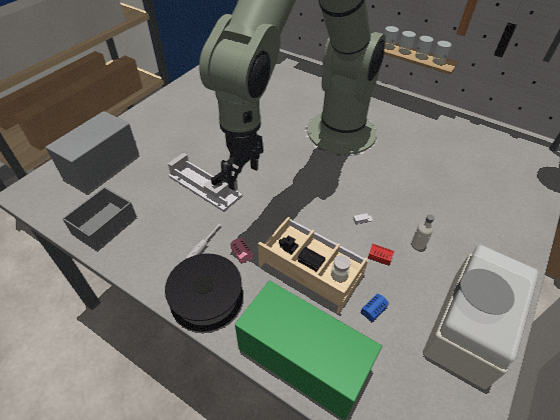

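View pics/side0.png

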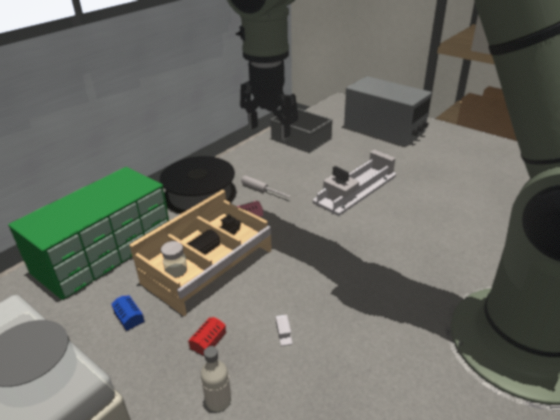

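```bash
python3 - <<'E'
from h import *
s=load('scene0')['image'][:,:,::-1]; e=load('side0')['image'][:,:,::-1]
def c(im,x,y,w=133,h=100): return cv2.resize(im[y:y+h,x:x+w],(400,300),interpolation=cv2.INTER_CUBIC)
cv2.imwrite('pics/crop1.png',np.vstack([np.hstack([c(s,250,210),c(s,150,130)]),np.hstack([c(e,135,193),c(e,290,135)])]))
for n,p in [('scene0',[(312,258),(205,185),(222,182),(177,160)]),('side0',[(205,241),(342,175)])]:
    for q in p: print(n,q,np.round(onz(load(n),*q,0.06),3))
E
```

```text
scene0 (312, 258) [0.627 0.224 0.06 ]
scene0 (205, 185) [ 0.573 -0.207  0.06 ]
scene0 (222, 182) [ 0.532 -0.17   0.06 ]
scene0 (177, 160) [ 0.534 -0.363  0.06 ]
side0 (205, 241) [0.639 0.213 0.06 ]
side0 (342, 175) [ 0.554 -0.205  0.06 ]
```

View pics/crop1.png

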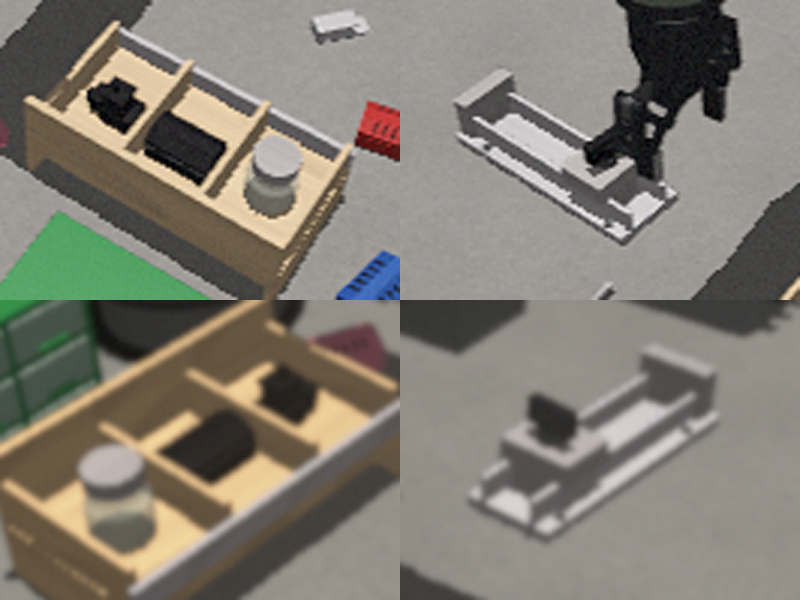

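```bash
python3 - <<'E'
from h import *
d=load('scene0'); k=400/133
P=lambda x,y,z,ox=250,oy=210,dx=0,dy=0: onz(d,ox+(x-dx)/k,oy+(y-dy)/3,z)
a,b=P(118,28,.072),P(350,150,.072); print('rail',a,b,np.linalg.norm(a-b),np.arctan2(*(b-a)[1::-1]))
a,b=P(28,100,.110),P(280,245,.110); print('back',a,b,np.linalg.norm(a-b),np.arctan2(*(b-a)[1::-1]))
J=lambda x,y,z:P(x,y,z,150,130,400,0)
a,b,c=J(457,138,.006),J(628,240,.006),J(678,195,.006); print('jig',a,b,c,np.linalg.norm(a-b),np.linalg.norm(b-c),np.arctan2(*(b-a)[1::-1]))
a,b=J(457,100,.060),J(513,72,.060);print('stop top',a,b)
a,b=J(565,160,.06),J(610,185,.06);print('carr',a,b)
E
```

```text
rail [0.55242448 0.10162036 0.072     ] [0.55763508 0.35534169 0.072     ] 0.25377482536353835 1.55026248748613
back [0.69694302 0.09569223 0.11      ] [0.7034786  0.35317062 0.11      ] 0.2575613217771 1.5454187465754488
jig [ 0.57116195 -0.37905197  0.006     ] [ 0.5853901  -0.11775041  0.006     ] [ 0.50169641 -0.11315249  0.006     ] 0.261688644468773 0.08381989818268769 1.5163989480108393
stop top [ 0.56137723 -0.37431549  0.06      ] [ 0.49000402 -0.35457814  0.06      ]
carr [ 0.56729646 -0.21193558  0.06      ] [ 0.56961335 -0.14837715  0.06      ]
```

Request:
{"method": "arm_command", "body": {
  "commands": [
    [[0,20,0],0,-1],
    [[0,25,0],0,-1],
    [[0,25,0],0,-1],
    [[0,25,0],0,-1],
    [[0,25,0],0,-1],
    [[0,20,0],0,-1],
    [[0,10,0],0,-1],
    [[0,0,0],0,-1],
    [[0,0,0],0,-1]
  ],
  "newtons": 40
}}

```text
clock: 1.05
position: [0.6251, 0.1488, 0.2312]
tool_rot: [-3.141, 0.001, 1.57]
force: [-0.8, -0.8, -0.2]
grip_width: 0.0853
finger_force: 0.0
```

```bash
python3 - <<'E'
from h import *
d=snap('wrist','w1'); print(bot.observe()['position'],bot.observe()['tool_rot'])
print([np.round(proj(d,X,True)) for X in ([.63,.224,.082],[.553,.224,.072],[.54,-.2,.06])])
cv2.imwrite('pics/w1b.png',cv2.resize(d['image'][:,:,::-1],(800,600),interpolation=cv2.INTER_CUBIC))
E
```

```text
[0.62517564 0.14848472 0.23125607] [-3.14157210e+00  7.13714407e-04  1.56938401e+00]
[array([284., 113.]), array([201., 115.]), array([224., 412.])]
```

View pics/w1b.png

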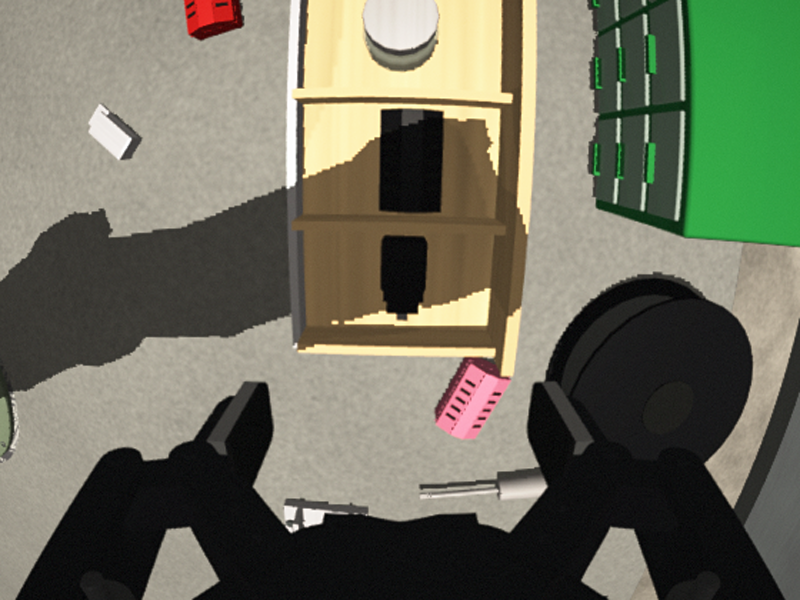

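```bash
python3 - <<'E'
from h import *
d=load('w1'); g=d['image'].max(2).astype(int)
m=(g<38).astype(np.uint8); m[:, :250]=0; m[:,325:]=0; m[:60]=0; m[150:]=0
n,l,st,c=cv2.connectedComponentsWithStats(m); i=1+np.argmax(st[1:,4]); print(st[1:],c[1:])
ys,xs=np.where(l==i)
def W(u,v,z): return onz(d,u,v,z,True)
for v in (80,95,110,125,140):
    r=xs[ys==v]
    if len(r): a,b=W(r.min()-.5,v,.074),W(r.max()+.5,v,.074); print(v,np.round(a,4),np.round(b,4),'mid',np.round((a+b)[:2]/2,4),'w',round(b[0]-a[0],4))
for u in (270,287,300):
    r=ys[xs==u]
    if len(r): a,b=W(u,r.min()-.5,.078),W(u,r.max()+.5,.078); print(u,np.round(a,4),np.round(b,4),np.round((a+b)[:2]/2,4),'l',round(a[1]-b[1],4))
# rail top edge line outer, z .072
for v in (100,150,220): print('row',v,[tuple(d['image'][v,x]) for x in range(202,216,2)])
print(W(292/1.4286,150/1.4286,.072),W(297/1.4286,347/1.4286,.072),'div',W(297/1.4286,96/1.4286,.086),W(297/1.4286,220/1.4286,.086))
E
```

```text
[[ 266   77   44   72 2897]] [[287.24024853 113.73835002]]
80 [0.6144 0.255  0.074 ] [0.6524 0.2553 0.074 ] mid [0.6334 0.2551] w 0.0381
95 [0.6143 0.2411 0.074 ] [0.6534 0.2413 0.074 ] mid [0.6339 0.2412] w 0.0391
110 [0.6134 0.2272 0.074 ] [0.6526 0.2273 0.074 ] mid [0.633  0.2273] w 0.0393
125 [0.6133 0.2133 0.074 ] [0.6528 0.2134 0.074 ] mid [0.633  0.2133] w 0.0395
140 [0.6132 0.1993 0.074 ] [0.652  0.1994 0.074 ] mid [0.6326 0.1993] w 0.0388
270 [0.6176 0.2578 0.078 ] [0.6175 0.1936 0.078 ] [0.6175 0.2257] l 0.0642
287 [0.6328 0.2486 0.078 ] [0.633  0.1918 0.078 ] [0.6329 0.2202] l 0.0569
300 [0.6444 0.2571 0.078 ] [0.6449 0.1928 0.078 ] [0.6447 0.2249] l 0.0643
row 100 [(np.uint8(254), np.uint8(254), np.uint8(253)), (np.uint8(253), np.uint8(253), np.uint8(253)), (np.uint8(251), np.uint8(251), np.uint8(249)), (np.uint8(72), np.uint8(69), np.uint8(68)), (np.uint8(68), np.uint8(65), np.uint8(65)), (np.uint8(136), np.uint8(107), np.uint8(70)), (np.uint8(253), np.uint8(239), np.uint8(176))]
row 150 [(np.uint8(94), np.uint8(91), np.uint8(91)), (np.uint8(96), np.uint8(92), np.uint8(91)), (np.uint8(100), np.uint8(96), np.uint8(93)), (np.uint8(72), np.uint8(68), np.uint8(66)), (np.uint8(76), np.uint8(70), np.uint8(63)), (np.uint8(98), np.uint8(79), np.uint8(53)), (np.uint8(98), np.uint8(79), np.uint8(54))]
row 220 [(np.uint8(98), np.uint8(96), np.uint8(87)), (np.uint8(110), np.uint8(104), np.uint8(100)), (np.uint8(93), np.uint8(91), np.uint8(88)), (np.uint8(96), np.uint8(92), np.uint8(91)), (np.uint8(77), np.uint8(74), np.uint8(71)), (np.uint8(72), np.uint8(70), np.uint8(69)), (np.uint8(109), np.uint8(88), np.uint8(63))]
[0.55616663 0.23349945 0.072     ] [0.55231059 0.095273   0.072     ] div [0.56299147 0.26740844 0.086     ] [0.56120805 0.1885835  0.086     ]
```

Candidates: boat with cabin in the bay at scene (288,243); pink block (240,249), red (381,254), blue (375,306); black ridged block in the middle bay (312,258), wrist (287,114). The last is the case: black, 39×64 mm measured, 32 mm-like ridge shape. The crop confirms it. Centre ≈ (0.633, 0.2255), yaw ≈ -0.015.

Request:
{"method": "arm_command", "body": {
  "commands": [
    [[2,15,0],-0.005,-1],
    [[2,20,-10],-0.005,-1],
    [[2,20,-15],-0.005,-1],
    [[2,15,-15],0,-1],
    [[0,6,-15],0,-1],
    [[0,0,-18],0,-1],
    [[0,0,-20],0,-1],
    [[0,0,-20],0,-1],
    [[0,0,-20],0,-1],
    [[0,0,-15],0,-1],
    [[0,0,-12],0,-1],
    [[0,0,-10],0,-1],
    [[0,0,-8],0,-1],
    [[0,0,0],0,-1],
    [[0,0,0],0,-1]
  ]
}}

```text
clock: 2.6
position: [0.6338, 0.226, 0.0562]
tool_rot: [3.139, -0.001, 1.555]
force: [-19.5, -6.6, 38.2]
grip_width: 0.0856
finger_force: 21.6
```

Request:
{"method": "arm_command", "body": {
  "commands": [
    [[0,0,10],0,-1],
    [[0,0,15],0,-1],
    [[0,0,15],0,-1],
    [[0,0,10],0,-1],
    [[0,0,0],0,-1]
  ]
}}

```text
clock: 3.1
position: [0.6339, 0.2263, 0.1053]
tool_rot: [3.139, -0.001, 1.556]
force: [0.9, 0.3, -0.3]
grip_width: 0.0853
finger_force: 0.0
```

```bash
python3 - <<'E'
from h import *
d=snap('wrist','w2'); s=snap('side','s2'); print(bot.observe()['position'],bot.observe()['force'],bot.observe()['finger_force'])
a=cv2.resize(d['image'][:,:,::-1],(400,300)); b=cv2.resize(s['image'][160:310,100:300,::-1],(400,300),interpolation=cv2.INTER_CUBIC)
c=cv2.resize(d['image'][130:380,110:450,::-1],(400,300),interpolation=cv2.INTER_CUBIC)
cv2.imwrite('pics/c2.png',np.hstack([c,b]))
E
```

```text
[0.6329624  0.22598148 0.10330141] [ 0.91311886  0.02910288 -0.01952834] 0.0
```

View pics/c2.png

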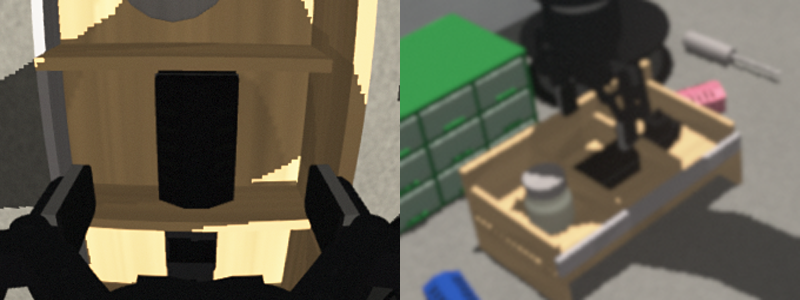

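```bash
python3 - <<'E'
from h import *
d=load('w2'); sx,sy=340/400,250/300
W=lambda x,y,z: np.round(onz(d,110+x*sx,130+y*sy,z,True),4)
print('case top-left/right far',W(157,72,.074),W(237,72,.074),'near',W(156,200,.074),W(235,200,.074))
print('rail inner/outer top',W(62,110,.072),W(48,110,.072),'back inner top?',W(305,110,.110),W(330,72,.110),W(358,110,.110))
print('div ends',W(38,60,.086),W(330,65,.086), W(38,60,.072))
print('tips', proj(d,[.633-.0427,.226,.118],True),proj(d,[.633+.0427,.226,.118],True), 'seen',110+62*sx,130+190*sy)
for z in (.105,.118): print(W(92,178,z),W(308,178,z))
E
```

```text
case top-left/right far [0.6154 0.261  0.074 ] [0.6532 0.2604 0.074 ] near [0.611  0.1915 0.074 ] [0.6537 0.1909 0.074 ]
rail inner/outer top [0.5646 0.2421 0.072 ] [0.5566 0.2421 0.072 ] back inner top? [0.6771 0.254  0.11  ] [0.6864 0.2692 0.11  ] [0.7004 0.2535 0.11  ]
div ends [0.5609 0.2711 0.086 ] [0.695  0.2664 0.086 ] [0.5545 0.2682 0.072 ]
tips [186.66425095 284.76256242] [365.31805694 282.59048101] seen 162.7 288.33333333333337
[0.5872 0.2222 0.105 ] [0.683  0.2206 0.105 ]
[0.5916 0.2296 0.118 ] [0.6787 0.2282 0.118 ]
```

Request:
{"method": "arm_command", "body": {
  "commands": [
    [[-1,0,0],0,-0.41],
    [[0,0,0],0,-0.41],
    [[0,0,0],0,-0.41],
    [[0,0,-10],0,-0.41],
    [[0,0,-15],0,-0.41],
    [[0,0,-10],0,-0.41],
    [[0,0,-5],0,-0.41],
    [[0,0,0],0,-0.41]
  ]
}}

```text
clock: 4.0
position: [0.6315, 0.2258, 0.062]
tool_rot: [-3.14, 0.001, 1.556]
force: [0.5, -0.4, -0.2]
grip_width: 0.0604
finger_force: 0.0
```

Request:
{"method": "arm_command", "body": {
  "commands": [
    [[0,0,-4],0,-0.41],
    [[0,0,-3],0,-0.41],
    [[0,0,0],0,-0.41],
    [[0,0,0],0,0.3],
    [[0,0,0],0,0.3],
    [[0,0,0],0,0.3],
    [[0,0,0],0,0.3],
    [[0,0,0],0,0.3]
  ]
}}

```text
clock: 4.8
position: [0.6322, 0.2261, 0.0567]
tool_rot: [3.141, -0.0, 1.556]
force: [-0.1, -0.6, 5.6]
grip_width: 0.0391
finger_force: 41.1
```

Request:
{"method": "arm_command", "body": {
  "commands": [
    [[0,0,8],0,0.3],
    [[0,0,12],0,0.3],
    [[0,0,15],0,0.3],
    [[0,0,20],0,0.3],
    [[0,0,20],0,0.3],
    [[0,0,10],0,0.3],
    [[0,0,0],0,0.3],
    [[-10,0,0],0,0.3],
    [[-20,0,0],0,0.3],
    [[-25,-15,0],0,0.3],
    [[-25,-25,0],0,0.3],
    [[-20,-30,0],0,0.3],
    [[-15,-35,0],0,0.3],
    [[-10,-35,0],0,0.3],
    [[-7,-35,0],0,0.3],
    [[0,-30,0],0,0.3],
    [[0,-15,-10],0,0.3],
    [[0,-6,-10],0,0.3],
    [[0,0,-20],0,0.3],
    [[0,0,-20],0,0.3]
  ]
}}

```text
clock: 6.8
position: [0.4996, 0.0011, 0.0797]
tool_rot: [-3.141, -0.001, 1.557]
force: [-0.6, 0.1, -1.4]
grip_width: 0.039
finger_force: 40.6
```

```bash
python3 - <<'E'
from h import *
s=snap('side','s3'); o=bot.observe(); print(o['position'],o['force'],o['finger_force'],o['grip_width'])
print(proj(s,[.5,0,.1]), proj(load('s2'),[.5,0,0]))
w=snap('wrist','w3')
cv2.imwrite('pics/c3.png',np.hstack([cv2.resize(s['image'][50:275,200:500,::-1],(400,300)),cv2.resize(w['image'][:,:,::-1],(400,300))]))
E
```

```text
[0.49810245 0.00131007 0.07696888] [-4.0201739   0.14735683 -5.88372794] 40.77589068096131 0.03897445402332043
[312.85834866 204.47623068] [312.26050888 238.5949757 ]
```

View pics/c3.png

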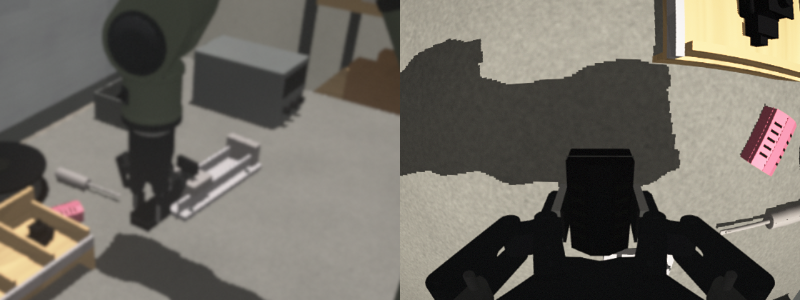

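Request:
{"method": "arm_command", "body": {
  "commands": [
    [[0,0,-15],0,0.3],
    [[0,0,-20],0,0.3],
    [[0,0,-15],0,0.3],
    [[0,0,-8],0,0.3],
    [[0,0,-4],0,0.3],
    [[0,0,-4],0,0.3],
    [[0,0,-4],0,0.3],
    [[0,0,-2],0,0.3],
    [[0,0,0],0,0.3],
    [[0,0,0],0,0.3]
  ]
}}

```text
clock: 7.9
position: [0.5001, -0.0, 0.0095]
tool_rot: [3.141, -0.0, 1.556]
force: [0.3, 1.0, -1.6]
grip_width: 0.0391
finger_force: 40.9
```

Request:
{"method": "arm_command", "body": {
  "commands": [
    [[0,0,-1],0,0.3],
    [[0,0,-1],0,0.3],
    [[0,0,-1],0,0.3],
    [[0,0,-1],0,0.3],
    [[0,0,0],0,0.3]
  ]
}}

```text
clock: 8.4
position: [0.5001, -0.0001, 0.0065]
tool_rot: [3.141, 0.0, 1.556]
force: [-10.1, 0.3, 37.3]
grip_width: 0.0391
finger_force: 45.4
```

Request:
{"method": "arm_command", "body": {
  "commands": [
    [[0,0,1],0,0.3],
    [[0,0,0],0,0.0],
    [[0,0,0],0,-0.3],
    [[0,0,0],0,-0.4],
    [[0,0,0],0,-0.4],
    [[0,0,10],0,-0.4],
    [[0,0,20],0,-0.4],
    [[0,0,25],0,-0.6],
    [[0,0,30],0,-1],
    [[0,0,25],0,-1],
    [[0,0,20],0,-1],
    [[0,0,10],0,-1],
    [[0,-20,0],0,-1],
    [[0,-30,0],0,-1],
    [[0,-25,0],0,-1],
    [[0,-5,0],0,-1],
    [[0,0,0],0,-1]
  ]
}}

```text
clock: 10.1
position: [0.4997, -0.0807, 0.1461]
tool_rot: [-3.141, 0.0, 1.554]
force: [-0.2, -0.1, 0.1]
grip_width: 0.0854
finger_force: 0.0
```

```bash
python3 - <<'E'
from h import *
w=snap('wrist','w4'); o=bot.observe(); print(o['position'],o['tool_rot'],o['force'],o['clock'])
d=w;g=d['image'].max(2).astype(int)
cv2.imwrite('pics/w4b.png',cv2.resize(w['image'][:,:,::-1],(800,600),interpolation=cv2.INTER_CUBIC))
E
```

```text
[ 0.49983745 -0.07967336  0.14615174] [-3.14118348e+00 -3.00446808e-04  1.55550092e+00] [-0.52687388  0.19736146  0.09774588] 10.15
```

View pics/w4b.png

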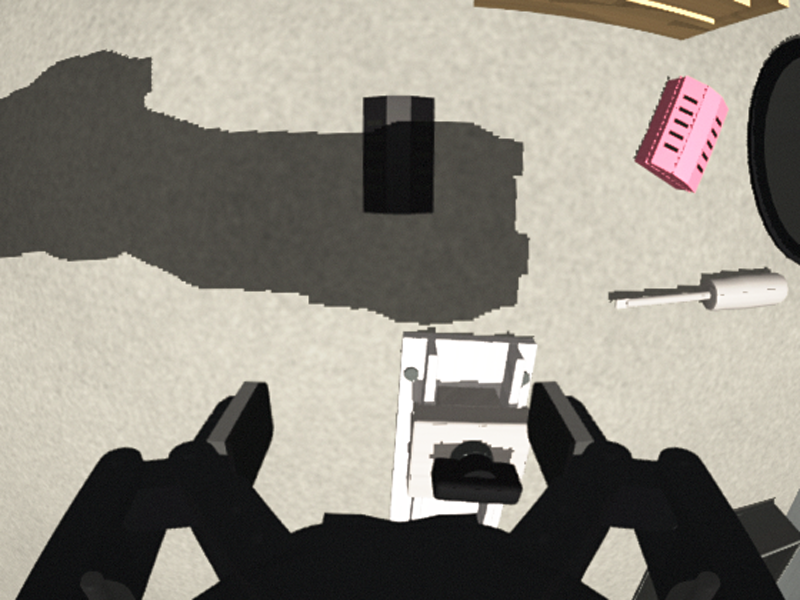

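Request:
{"method": "arm_command", "body": {
  "commands": [
    [[0,-20,10],0,-1],
    [[5,-35,15],0,-1],
    [[10,-35,15],0,-1],
    [[10,-35,15],0,-1],
    [[10,-35,15],0,-1],
    [[0,-30,15],0,-1],
    [[0,-20,5],0,-1],
    [[0,0,0],0,-1],
    [[0,0,0],0,-1]
  ]
}}

```text
clock: 11.05
position: [0.5353, -0.2887, 0.2359]
tool_rot: [-3.141, -0.001, 1.557]
force: [-0.4, -0.5, -1.0]
grip_width: 0.0855
finger_force: 0.0
```

```bash
python3 - <<'E'
from h import *
w=snap('wrist','w5'); o=bot.observe(); print(o['position'],o['tool_rot'],o['force'],o['clock'])
p=proj(w,[.54,-.2,.05],True); print(p)
im=w['image'][0:300,80:480,::-1]
cv2.imwrite('pics/w5b.png',cv2.resize(im,(800,600),interpolation=cv2.INTER_CUBIC))
d=load('w4'); W=lambda x,y,z: np.round(onz(d,x/1.42857,y/1.42857,z,True),4)
print('case', W(363,150,.024),W(434,150,.024),W(398,97,.026),W(375,212,.024),'far/near corners',W(363,98,.024),W(434,98,.024),W(363,212,.012),W(434,212,.012))
E
```

```text
[ 0.53533544 -0.28824398  0.23584538] [-3.14108086e+00 -9.74366425e-04  1.55746191e+00] [ 0.85038784  0.91311132 -0.12281426] 11.1
[282.01283918 100.00504102]
case [0.4815 0.0023 0.024 ] [0.5216 0.0016 0.024 ] [0.5018 0.0321 0.026 ] [ 0.4875 -0.0336  0.024 ] far/near corners [0.4821 0.0323 0.024 ] [0.5219 0.0316 0.024 ] [ 0.4796 -0.0349  0.012 ] [ 0.5223 -0.0355  0.012 ]
```

View pics/w5b.png

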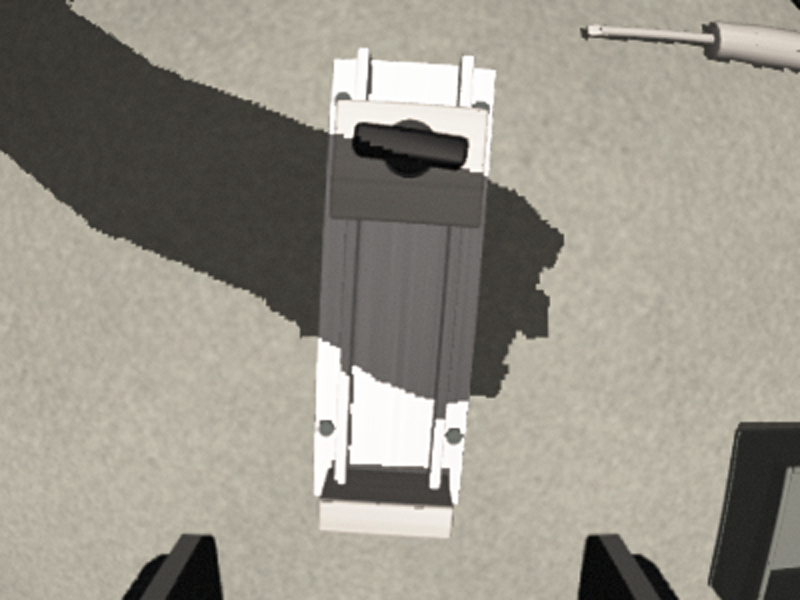

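```bash
python3 - <<'E'
from h import *
d=load('w5'); W=lambda x,y,z: onz(d,80+x/2,y/2,z,True)
p=lambda n,*a: print(n,*[np.round(q,4) for q in a])
L=W(334,60,.012),W(314,495,.012); R=W(496,70,.012),W(457,503,.012)
p('base L',*L,'R',*R,'widths',np.linalg.norm(L[0]-R[0]),np.linalg.norm(L[1]-R[1]))
c=W(338,100,.06),W(488,110,.06),W(331,217,.06),W(481,226,.06); p('carr',*c); 
s=W(321,500,.06),W(453,507,.06); p('stop',*s)
fm=(c[2]+c[3])/2; bm=(c[0]+c[1])/2; sm=(s[0]+s[1])/2
yax=(fm-sm)[:2]; print('len',np.linalg.norm(fm-bm),'w',np.linalg.norm(c[0]-c[1]),np.linalg.norm(s[0]-s[1]),'gap',np.linalg.norm(fm-sm))
p('mids',fm,bm,sm,'yaw y-axis',np.arctan2(yax[1],yax[0]))
f=[np.mean([W(360,375+0*0,.038),W(350,375,.038)],axis=0)]
# fence inner edges at floor/top
p('fences top L', W(349,300,.038),W(358,300,.038),'R',W(447,300,.038),W(438,300,.038))
p('fence ends',W(365,50,.038),W(468,57,.038),W(341,482,.038),W(435,487,.038))
k=W(355,128,.096),W(356,150,.096),W(467,138,.096),W(466,163,.096); p('bar',*k, (k[0]+k[3]+k[1]+k[2])/4)
e=(k[2]+k[3]-k[0]-k[1])/2; print('bar len',np.linalg.norm(e),'ang',np.arctan2(e[1],e[0]))
E
```

```text
Traceback (most recent call last):
numpy._core._exceptions._UFuncNoLoopError: ufunc 'multiply' did not contain a loop with signature matching types (dtype('<U1'), dtype('float64')) -> None
```

```bash
python3 - <<'E'
from h import *
d=load('w5'); W=lambda x,y,z: onz(d,80+x/2,y/2,z,True)
p=lambda n,*a: print(n,*[q if isinstance(q,str) else np.round(q,4) for q in a])
L=W(334,60,.012),W(314,495,.012); R=W(496,70,.012),W(457,503,.012)
p('base L',*L,'R',*R,'widths',np.linalg.norm(L[0]-R[0]),np.linalg.norm(L[1]-R[1]))
c=W(338,100,.06),W(488,110,.06),W(331,217,.06),W(481,226,.06); p('carr',*c); 
s=W(321,500,.06),W(453,507,.06); p('stop',*s)
fm=(c[2]+c[3])/2; bm=(c[0]+c[1])/2; sm=(s[0]+s[1])/2
yax=(fm-sm)[:2]; print('len',np.linalg.norm(fm-bm),'w',np.linalg.norm(c[0]-c[1]),np.linalg.norm(s[0]-s[1]),'gap',np.linalg.norm(fm-sm))
p('mids',fm,bm,sm,'yaw y-axis',np.arctan2(yax[1],yax[0]))
p('fences top L', W(349,300,.038),W(358,300,.038),'R',W(447,300,.038),W(438,300,.038))
p('fence ends',W(365,50,.038),W(468,57,.038),W(341,482,.038),W(435,487,.038))
k=W(355,128,.096),W(356,150,.096),W(467,138,.096),W(466,163,.096); p('bar',*k, (k[0]+k[3]+k[1]+k[2])/4)
e=(k[2]+k[3]-k[0]-k[1])/2; print('bar len',np.linalg.norm(e),'ang',np.arctan2(e[1],e[0]))
E
```

```text
base L [ 0.5025 -0.1165  0.012 ] [ 0.4823 -0.3751  0.012 ] R [ 0.5926 -0.1229  0.012 ] [ 0.5713 -0.3816  0.012 ] widths 0.0904 0.0892
carr [ 0.5088 -0.1496  0.06  ] [ 0.5811 -0.1551  0.06  ] [ 0.5044 -0.2079  0.06  ] [ 0.5773 -0.2131  0.06  ]
stop [ 0.4931 -0.3566  0.06  ] [ 0.5647 -0.3616  0.06  ]
len 0.0582912446374661 w 0.07255256913573249 0.0717571986499188 gap 0.14911204667979622
mids [ 0.5408 -0.2105  0.06  ] [ 0.5449 -0.1523  0.06  ] [ 0.5289 -0.3591  0.06  ] yaw y-axis 1.4909
fences top L [ 0.5104 -0.2519  0.038 ] [ 0.5152 -0.252   0.038 ] R [ 0.5621 -0.2526  0.038 ] [ 0.5574 -0.2526  0.038 ]
fence ends [ 0.521  -0.1182  0.038 ] [ 0.5742 -0.1223  0.038 ] [ 0.5023 -0.3554  0.038 ] [ 0.556  -0.3591  0.038 ]
bar [ 0.5191 -0.1693  0.096 ] [ 0.5194 -0.1791  0.096 ] [ 0.5669 -0.1741  0.096 ] [ 0.5664 -0.1852  0.096 ] [ 0.5429 -0.1769  0.096 ]
bar len 0.04772380194307194 ang -0.11497229519545774
```

Request:
{"method": "arm_command", "body": {
  "commands": [
    [[0,15,0],0.143,-1],
    [[-3,25,0],0.143,-1],
    [[-4,30,0],0.143,-1],
    [[-4,30,0],0.143,-1],
    [[-4,30,0],0.143,-1],
    [[-4,30,-10],0.143,-1],
    [[-4,30,-15],0.143,-1],
    [[-4,30,-20],0.143,-1],
    [[-4,30,-20],0.143,-1],
    [[-3,25,-20],0.143,-1],
    [[-1,10,-20],0.141,-1],
    [[0,3,-20],0,-1],
    [[0,0,-10],0,-1],
    [[0,0,0],0,-1],
    [[0,0,0],0,-1]
  ]
}}

```text
clock: 12.6
position: [0.5001, -0.0018, 0.1018]
tool_rot: [-3.141, 0.0, 3.127]
force: [-0.3, -0.2, -0.2]
grip_width: 0.0856
finger_force: 0.0
```

Request:
{"method": "arm_command", "body": {
  "commands": [
    [[0,1,-10],0,-1],
    [[0,0,-15],0,-1],
    [[0,0,-15],0,-1],
    [[0,0,-15],0,-1],
    [[0,0,-15],0,-1],
    [[0,0,-12],0,-1],
    [[0,0,-10],0,-1],
    [[0,0,-6],0,-1],
    [[0,0,0],0,-1],
    [[0,0,0],0,-1]
  ]
}}

```text
clock: 13.6
position: [0.5002, -0.001, 0.0035]
tool_rot: [-3.142, 0.0, 3.127]
force: [-0.3, 0.3, -0.7]
grip_width: 0.0852
finger_force: 0.0
```

Request:
{"method": "arm_command", "body": {
  "commands": [
    [[0,0,0],0,-0.2],
    [[0,0,0],0,-0.2],
    [[0,0,0],0,-0.2],
    [[0,0,0],0,-0.2],
    [[0,0,0],0,-0.2],
    [[0,0,5],0,-0.2],
    [[0,0,10],0,-0.2],
    [[0,0,15],0,-0.2],
    [[0,0,20],0,-0.2],
    [[0,0,20],0,-0.2],
    [[0,0,20],0,-0.2],
    [[0,0,15],0,-0.2],
    [[0,0,10],0,-0.2],
    [[0,0,5],0,-0.2],
    [[0,0,0],0,-0.2]
  ]
}}

```text
clock: 15.1
position: [0.5001, -0.0011, 0.1238]
tool_rot: [-3.142, 0.001, 3.127]
force: [-0.0, -0.3, -0.5]
grip_width: 0.0653
finger_force: 45.4
```

Request:
{"method": "arm_command", "body": {
  "commands": [
    [[0,-8,5],0,-0.2],
    [[2,-15,0],-0.006,-0.2],
    [[3,-22,0],-0.006,-0.2],
    [[3,-25,0],-0.006,-0.2],
    [[3,-25,0],-0.006,-0.2],
    [[3,-25,0],-0.006,-0.2],
    [[3,-25,0],-0.006,-0.2],
    [[3,-25,0],-0.006,-0.2],
    [[3,-25,0],-0.006,-0.2],
    [[3,-25,0],-0.006,-0.2],
    [[3,-25,0],-0.006,-0.2],
    [[2,-20,0],-0.006,-0.2],
    [[2,-12,0],0,-0.2],
    [[0,-7,-10],0,-0.2],
    [[0,0,-15],0,-0.2],
    [[0,0,-15],0,-0.2],
    [[0,0,-10],0,-0.2],
    [[0,0,0],0,-0.2],
    [[0,0,0],0,-0.2]
  ]
}}

```text
clock: 17.0
position: [0.5331, -0.2845, 0.0781]
tool_rot: [3.141, -0.0, 3.062]
force: [-0.5, 0.0, -0.6]
grip_width: 0.0653
finger_force: 45.5
```

```bash
python3 - <<'E'
from h import *
w=snap('wrist','w6'); s=snap('side','s6'); o=bot.observe(); print(o['position'],o['tool_rot'],o['force'],o['clock'])
cv2.imwrite('pics/c6.png',np.hstack([cv2.resize(w['image'][100:400,80:480,::-1],(400,300)),cv2.resize(s['image'][110:230,280:440,::-1],(400,300),interpolation=cv2.INTER_CUBIC)]))
E
```

```text
[ 0.53335979 -0.28493756  0.07880106] [-3.14130644e+00  7.25914104e-04  3.06105003e+00] [ 0.70785388 -0.16193227 -1.08097648] 17.1
```

View pics/c6.png

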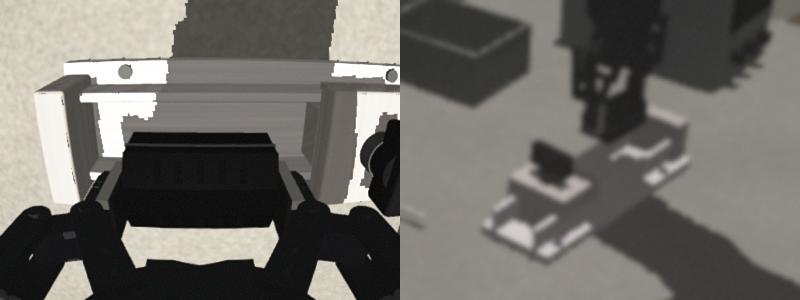

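Request:
{"method": "arm_command", "body": {
  "commands": [
    [[0,0,-10],0,-0.2],
    [[0,0,-12],0,-0.2],
    [[0,0,-10],0,-0.2],
    [[0,0,-6],0,-0.2],
    [[0,0,-6],0,-0.2],
    [[0,0,-5],0,-0.2],
    [[0,0,-4],0,-0.2],
    [[0,0,0],0,-0.2]
  ]
}}

```text
clock: 17.9
position: [0.5328, -0.2849, 0.0249]
tool_rot: [3.141, -0.0, 3.061]
force: [-0.0, 0.8, -1.0]
grip_width: 0.0657
finger_force: 45.5
```

Request:
{"method": "arm_command", "body": {
  "commands": [
    [[0,0,-3],0,-0.2],
    [[0,0,-3],0,-0.2],
    [[0,0,-2],0,-0.2],
    [[0,0,-1],0,-0.2],
    [[0,0,0],0,-0.2],
    [[0,0,0],0,-0.2]
  ]
}}

```text
clock: 18.5
position: [0.533, -0.285, 0.0164]
tool_rot: [-3.142, 0.0, 3.061]
force: [0.2, -1.3, -0.8]
grip_width: 0.065
finger_force: 45.6
```

Request:
{"method": "arm_command", "body": {
  "commands": [
    [[0,0,-1],0,-0.2],
    [[0,0,-0.5],0,-0.2],
    [[0,0,-0.5],0,-0.2],
    [[0,0,0],0,-0.2]
  ]
}}

```text
clock: 18.9
position: [0.5331, -0.2851, 0.0159]
tool_rot: [-3.141, 0.0, 3.061]
force: [-10.5, 4.2, 31.0]
grip_width: 0.0654
finger_force: 49.3
```

Request:
{"method": "arm_command", "body": {
  "commands": [
    [[0,0,1.5],0,-0.2],
    [[0,0,0],0,-0.6],
    [[0,0,0],0,-0.85],
    [[0,0,0],0,-0.85],
    [[0,0,0],0,-0.85],
    [[0,0,8],0,-0.85],
    [[0,0,20],0,-0.85],
    [[0,0,25],0,-0.85],
    [[0,0,30],0,-0.85],
    [[0,0,30],0,-0.6],
    [[0,0,25],0,-0.4],
    [[0,0,10],0,-0.4],
    [[0,0,0],0,-0.4]
  ]
}}

```text
clock: 20.2
position: [0.5335, -0.2854, 0.1652]
tool_rot: [-3.141, 0.002, 3.061]
force: [0.2, -0.6, -0.5]
grip_width: 0.0598
finger_force: 0.0
```

```bash
python3 - <<'E'
from h import *
w=snap('wrist','w7'); o=bot.observe(); print(o['position'],o['tool_rot'],o['force'],o['clock'],o['grip_width'])
cv2.imwrite('pics/c7.png',cv2.resize(w['image'][:,:,::-1],(800,600),interpolation=cv2.INTER_CUBIC))
E
```

```text
[ 0.5329248  -0.28511765  0.16388443] [-3.14123641e+00  3.83098963e-04  3.06063745e+00] [ 0.17999096 -0.95232643 -0.99227209] 20.25 0.05943907213493962
```

View pics/c7.png

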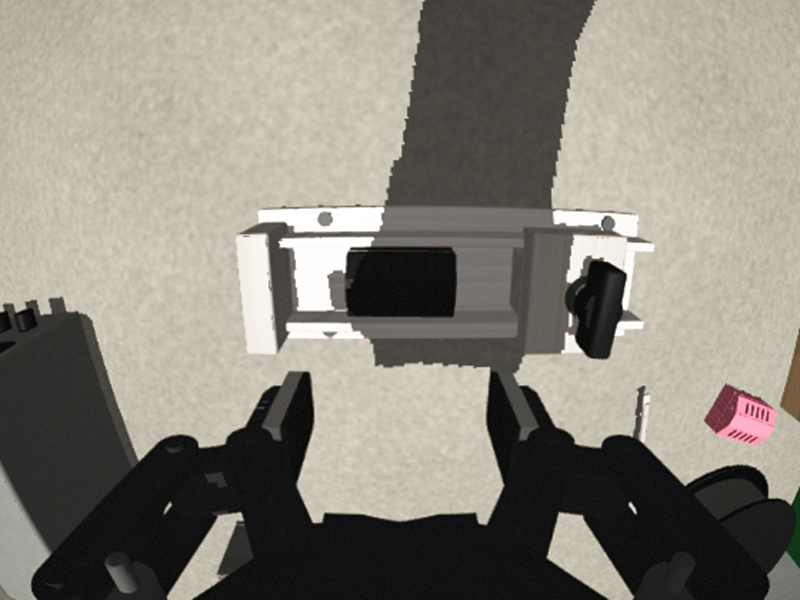

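Request:
{"method": "arm_command", "body": {
  "commands": [
    [[1,10,0],-0.01,-0.4],
    [[2,20,0],-0.01,-0.4],
    [[2,25,0],-0.01,-0.4],
    [[2,25,0],-0.005,-0.4],
    [[2,20,0],0,-0.4],
    [[0,9,0],0,-0.4],
    [[0,0,-10],0,-0.4],
    [[0,0,-15],0,-0.4],
    [[0,0,-18],0,-0.4],
    [[0,0,-18],0,-0.4],
    [[0,0,-15],0,-0.4],
    [[0,0,-12],0,-0.4],
    [[0,0,-8],0,-0.4],
    [[0,0,-2],0,-0.4],
    [[0,0,0],0,-0.4]
  ]
}}

```text
clock: 21.75
position: [0.542, -0.1761, 0.0658]
tool_rot: [-3.142, 0.0, 3.026]
force: [0.3, 0.2, -0.3]
grip_width: 0.0598
finger_force: 0.0
```

Close on the bar.

Request:
{"method": "arm_command", "body": {
  "commands": [
    [[0,0,0],0,0.9],
    [[0,0,0],0,0.9],
    [[0,0,0],0,0.9],
    [[0,0,0],0,0.9],
    [[0,0,0],0,0.9],
    [[0,0,0],0,0.9],
    [[0,0,0],0,0.9],
    [[0,0,0],0,0.9]
  ],
  "newtons": 60
}}

```text
clock: 22.55
position: [0.5423, -0.1762, 0.0666]
tool_rot: [-3.141, 0.001, 3.026]
force: [-1.8, 0.2, 10.4]
grip_width: 0.0221
finger_force: 58.3
```

Request:
{"method": "arm_command", "body": {
  "commands": [
    [[0,0,0],0,0.3],
    [[0,0,0],0,0.2],
    [[0,0,4],0,0.2],
    [[0,0,4],0,0.2],
    [[0,0,0],0,0.2],
    [[0,0,0],0,0.9],
    [[0,0,0],0,0.9],
    [[0,0,0],0,0.9],
    [[0,0,0],0,0.9],
    [[0,0,0],0,0.9],
    [[0,0,0],0,0.9]
  ]
}}

```text
clock: 23.65
position: [0.542, -0.1761, 0.074]
tool_rot: [-3.141, 0.0, 3.025]
force: [-0.8, 1.5, 6.7]
grip_width: 0.0129
finger_force: 58.5
```

Request:
{"method": "arm_command", "body": {
  "commands": [
    [[0,-3,0],0,0.9],
    [[-0.5,-6,0],0,0.9],
    [[-0.5,-7,0],0,0.9],
    [[-0.5,-7,0],0,0.9],
    [[-0.5,-7,0],0,0.9],
    [[-0.5,-7,0],0,0.9],
    [[-0.5,-7,0],0,0.9],
    [[-0.5,-7,0],0,0.9],
    [[-0.5,-6,0],0,0.9],
    [[-0.5,-5,0],0,0.9],
    [[-0.5,-4,0],0,0.9],
    [[-0.5,-4,0],0,0.9],
    [[-0.5,-4,0],0,0.9],
    [[0,0,0],0,0.9]
  ]
}}

```text
clock: 25.05
position: [0.5361, -0.2503, 0.0741]
tool_rot: [-3.142, 0.0, 3.025]
force: [-0.8, -0.4, 6.4]
grip_width: 0.0131
finger_force: 58.4
```

Request:
{"method": "arm_command", "body": {
  "commands": [
    [[0,-2,0],0,0.9],
    [[0,-2,0],0,0.9],
    [[-0.5,-2,0],0,0.9],
    [[0,-1,0],0,0.9],
    [[0,-1,0],0,0.9],
    [[0,0,0],0,0.9]
  ]
}}

```text
clock: 25.65
position: [0.5355, -0.2576, 0.074]
tool_rot: [3.141, -0.0, 3.026]
force: [-2.6, 2.8, 8.2]
grip_width: 0.013
finger_force: 58.7
```

Request:
{"method": "arm_command", "body": {
  "commands": [
    [[0,-1,0],0,0.9],
    [[0,-1,0],0,0.9],
    [[0,-1,0],0,0.9],
    [[0,0,0],0,0.9]
  ]
}}

```text
clock: 26.05
position: [0.5355, -0.2582, 0.074]
tool_rot: [3.139, -0.001, 3.027]
force: [-4.0, 16.1, 13.8]
grip_width: 0.0128
finger_force: 59.9
```

Request:
{"method": "arm_command", "body": {
  "commands": [
    [[0,0,0],-0.05,0.9],
    [[0,0,0],-0.1,0.9],
    [[0,0,0],-0.1,0.9],
    [[0,0,0],-0.1,0.9],
    [[0,0,0],-0.1,0.9],
    [[0,0,0],-0.1,0.9],
    [[0,0,0],-0.1,0.9],
    [[0,0,0],-0.1,0.9],
    [[0,0,0],-0.1,0.9],
    [[0,0,0],-0.1,0.9],
    [[0,0,0],-0.1,0.9],
    [[0,0,0],-0.1,0.9],
    [[0,0,0],-0.1,0.9],
    [[0,0,0],-0.1,0.9],
    [[0,0,0],-0.1,0.9],
    [[0,0,0],0,0.9],
    [[0,0,0],0,0.9]
  ],
  "newtons": 80
}}

```text
clock: 27.75
position: [0.5349, -0.2588, 0.074]
tool_rot: [-3.14, -0.003, 1.577]
force: [-7.6, 14.1, 17.1]
grip_width: 0.0125
finger_force: 81.5
```

```bash
python3 - <<'E'
from h import *
o=bot.observe(); print(o['position'],o['tool_rot'],o['force'],o['moment'],o['qpos'])
E
```

```text
[ 0.53494916 -0.25876126  0.07399802] [-3.13954805e+00 -2.66634380e-03  1.57684532e+00] [-7.64392941 14.07803635 17.14802584] [ 2.98946471  1.73071083 -0.08272158] [ 0.33174189  0.67922944  0.02902444  1.79858914 -0.03233804  0.66708821
  0.38584236]
```

Request:
{"method": "arm_command", "body": {
  "commands": [
    [[0,0,0],-0.04,0.9],
    [[0,0,0],-0.04,0.9],
    [[0,0,0],0,0.9]
  ]
}}

```text
clock: 28.05
position: [0.535, -0.2591, 0.074]
tool_rot: [-3.139, -0.002, 1.497]
force: [-7.7, 11.7, 16.6]
grip_width: 0.0125
finger_force: 86.6
```

```bash
python3 - <<'E'
from h import *
o=bot.observe(); print(o['position'],o['tool_rot'],o['force'],o['moment'])
E
```

```text
[ 0.5349607  -0.25914924  0.07401388] [-3.13943078e+00 -1.75734701e-03  1.49728651e+00] [-7.74062139 11.71704669 16.63950439] [2.23019232 1.83264666 1.44947386]
```

Request:
{"method": "arm_command", "body": {
  "commands": [
    [[0,1,0],0.04,0.9],
    [[0,0,0],0,0.6],
    [[0,0,0],0,0.1],
    [[0,0,0],0,0.1],
    [[0,0,0],0,0.1],
    [[0,0,10],0,0],
    [[0,0,20],0,0],
    [[0,0,25],0,0],
    [[0,0,25],0,0],
    [[0,0,20],0,0],
    [[0,0,10],0,0],
    [[0,0,0],0,0],
    [[0,0,0],0,0]
  ]
}}

```text
clock: 29.35
position: [0.5352, -0.2599, 0.1832]
tool_rot: [-3.141, -0.0, 1.536]
force: [0.3, 0.4, 0.5]
grip_width: 0.0428
finger_force: 0.0
```

```bash
python3 - <<'E'
from h import *
w=snap('wrist','w8'); s=snap('side','s8');o=bot.observe(); print(o['position'],o['force'],o['clock'],o['grip_width'])
cv2.imwrite('pics/c8.png',np.hstack([cv2.resize(w['image'][:,:,::-1],(400,300)),cv2.resize(s['image'][120:225,290:430,::-1],(400,300),interpolation=cv2.INTER_CUBIC)]))
E
```

```text
[ 0.53502633 -0.25979477  0.1827453 ] [ 0.24256524 -0.47673868 -1.08448904] 29.45 0.04263868307701965
```

View pics/c8.png

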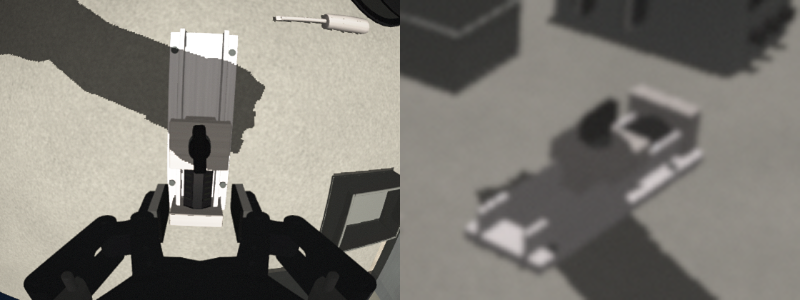

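The picture shows the carriage up against the case at (197,188) and the knob bar lying along the channel at (200,145). The arm is clear of everything, so I'm handing in.

```bash
python3 -c "
from workcell import ticket
print(ticket.job_done())"
```

```text
the job is handed in; nothing more can be done
None
```

I set the case down on the cart, laid it in the jig channel, pushed the carriage up against it and turned the knob to its end stop. The job is handed in at about 29.5 s, but no verdict came back. On the first reach into the rack the open fingers hit something, probably the back wall, at about 38 N on the wrist, so I backed off and went in with them partly closed.

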